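# Set the bench transformer to its flagged voltage

## Robot

A 6-joint arm with a two-finger parallel gripper is mounted at the origin on the work surface. World frame = base frame: x ahead of the robot, y to its left, z up, the work surface at z = 0. Lengths are in m, angles in rad, forces in N, time in s.
With the tool pointing down it reaches from about 0.35 to 0.975 m from the base axis. Payload 7.1 kg.
Tool frame: the origin (TCP) lies between the finger pads; the fingertips stand 8 mm ahead of it and the grasp point (between the pads) lies 11 mm behind it; z points along the fingers, y is the line along which they close (so a half turn about z gives the same grasp; the last joint's range is limited). The gripper opens to 88 mm and grips with 3 to 60 N. Pads are 20 mm wide; open, the fingers measure 115 mm over their backs; the gripper's body (75 mm by 178 mm) begins 61 mm behind the grasp point.
Start: joints at [1.228, 0.423, 1.63, -0, 1.089, -0.019], TCP at [0.199, 0.593, 0.231] pointing down, gripper open.
Joint ranges: [-3, 3], [-0.9, 2.11], [0.09, 2.58], [-1.31, 4.45], [0.11, 2.69], [-2.54, 2.54]. Speed limits (rad/s): [2.39, 2.39, 3.01, 3.14, 3.14, 3.14].

## Interface

Orientations are given as a 3x3 rotation matrix whose columns are the frame's x, y, z axes.
In Python, from workcell import * gives the robot as it stands.
- The arm moves only by the tool drive_tool, never from a script. Its argument "motion" is a list of rows, each a list of 6 numbers: the shift along the world's x, y, z in mm, then the turn, a rotation vector about the world's x, y, z in rad. A call has 1 to 20 rows; each row is the pose to reach, as a shift and turn from the pose commanded when the call began; what a row does not reach only later rows make up. A row lasts 1/8 s, in which the tool goes at most 62.5 mm and 10.7 degrees, less where a joint would pass 70% of its speed; a pose out of reach is approached as far as the arm can. A call with a gripper value outside its range is refused whole. "jaw" is the finger opening in mm, from 0 to 87.8, set as the call begins (left out, the last holds). The fingers move at their own pace and stop on an object; "squeeze" is the grip in N (left out, the last holds). Time passes only in rows, so rows that repeat a pose let the fingers close. It gives the time, the measured TCP pose, the force, the opening and the grip force at its end, in the units of the state.
- observe(): the state, without advancing time (a new reading comes with each control period).
- capture(name): name is "scene" or "top" or "wrist"; returns a dict with "image" (480x640x3 uint8, red, green, blue), "camera_matrix" (3x3 intrinsics, pixels), "rvec" (rotation vector, rad) and "tvec" (3), from world to camera coordinates, as OpenCV has them; the wrist camera has in their place "tool_from_camera" (4x4, takes a point from camera to tool coordinates, whose origin is the TCP and whose axes are the flange's). Camera axes: x right, y down, z forward; pixel columns grow to the right and rows downward; lengths in m; the calibration is good to about 2 mm. A picture is of the moment at which its call begins: read the wrist's pose just before it. There is no depth.
- finish_job(): hands the job in; it is judged then, once.
The state is a dict: "t": time; "joint_pos": joint angles; "qvel": joint speeds; "tau": joint torques, N m; "tcp_pos": TCP position; "eef_rot": TCP orientation; "contact_force": force on the tool from outside, world axes, zero at the start; "wrist_torque": the same for the moment, N m; "finger_gap": finger opening in m; "grasp_force": force on a finger pad.
Only numpy, scipy, OpenCV 4.12 (cv2) and the standard library are available. Lean on these libraries where they do the work, as an engineer would, in place of code of your own. Each camera call takes 0.05 s, during which the arm holds its last target. There are 200 camera calls.

## Task

On the amplifier repair bench, turn the big bar knob of the variable transformer (the taller grey box with the round white scale) clockwise until its pointer lines up with the metal flag clipped to the scale, then let go of it. Do not turn the small round knob of the lower box.

Things in the scene. Friction and masses are not known exactly. Their poses are not given: they have to be found in the camera images.
- dial_grip (a point): Black bar knob on the grey transformer (160x160 mm, 110 high, fixed): disc 66 across, its top 122 above the bench; on it a bar 62 long, 16 wide, 34 high, top at 156: pinch across the 16. This point: on the knob's vertical axis, at the bar's middle, 145 above the bench. Frame turns with the knob: z up, x along the bar to its pointer end (white line on top, black nose at the foot; other end plain).
- flag_tip (a point): Inner tip of the flat brass flag on the white scale disc (126 mm across, black ticks over 270 degrees) around the bar knob. The flag, 3 mm thick, lies along a radius from 43 to 69 mm off the knob's axis, 5 mm wide inside, 15 mm outside. This point: 43 mm from the axis, 114 mm above the bench; its x axis points outwards. The flag cannot be moved. The knob's pointer end must point at it.
- dial (a joint): Angle of the bar knob in rad, 0 to 4.71 between stops, growing clockwise seen from above; at 0 the pointer is at the scale's first tick. Light friction (0.06 N m), no spring, no clicks: it stays where it is left. At the start the pointer stands 0.5 to 1.4 rad short of the flag, so clockwise turning brings it there.
- load_mark (a point): Bystander, not to be turned: point on the rim of the small round black knob (42 mm across at its foot, 30 mm above, 20 mm high; no bar, no flag) on the lower pale metal box (150x150 mm, 75 mm high, fixed, two black terminals). The point is 20 mm from that knob's axis, on the side its white line points to, 81 mm above the bench.
There are look-alikes about, which are no part of the job. There is more than one size of the part that bears dial_grip; the job needs the larger.

How it is judged:
At the end, for the whole second after the job is handed in: The bar knob's pointer end points at the flag's tip within 9 mm sideways (12 degrees), and the knob is at rest (y of flag_tip in the frame of dial_grip between -0.009 and 0.009 m and x of flag_tip in the frame of dial_grip above 0.03 m and velocity of joint dial between -0.05 and 0.05 rad/s); the robot touches nothing.
It fails at once if the small round knob of the lower box is turned (its rim by more than 6 mm, 17 degrees) (distance of load_mark from where it was at the start of the episode above 0.006 m).
It also fails if it takes over 32 s, if anything falls off the work surface, if the arm or the gripper's body presses on something with over 40 N, if the wrist force passes 120 N, or if a joint passes its speed limit or range.

## Working session

There is one attempt and no reset: what is moved stays moved. The work goes in short steps, Python scripts to look and compute and a tool call to move; the robot and the scene stay as the last step left them, time stands still between calls to the robot, and variables do not carry over. Pictures are saved under pics/ and viewed, at most 10 in all, crops included, and the job is handed in when it is done.

Besides the shell and the picture viewer there is one more tool, called as name(argument=value, ...) on one line, values as JSON. drive_tool: Moves the arm, as the interface text tells. Its arguments: {"type":"object","properties":{"motion":{"type":"array","items":{"type":"array","items":{"type":"number"}}},"jaw":{"type":"number"},"squeeze":{"type":"number"}},"required":["motion"]}

```bash
mkdir -p pics; cat > h.py <<'E'
from workcell import *
import numpy as np, cv2
def snap(n,f):
    c=capture(n); cv2.imwrite(f'pics/{f}.png',c['image'][:,:,::-1]); np.save(f'pics/{f}.npy',c,allow_pickle=True); return c
def ray(c,uv,z):
    R=cv2.Rodrigues(np.array(c['rvec'],float))[0]; t=np.array(c['tvec'],float).ravel()
    d=R.T@np.linalg.inv(c['camera_matrix'])@[*uv,1]; o=-R.T@t
    return o+d*(z-o[2])/d[2]
E
python3 - <<'E'
from h import *
a=snap('top','top'); b=snap('scene','scene')
print(observe()['t'])
E
```

```text
0.1
```

View pics/top.png

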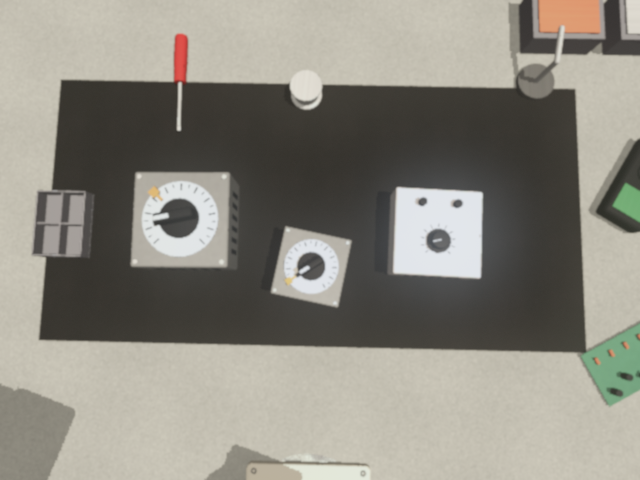

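View pics/scene.png

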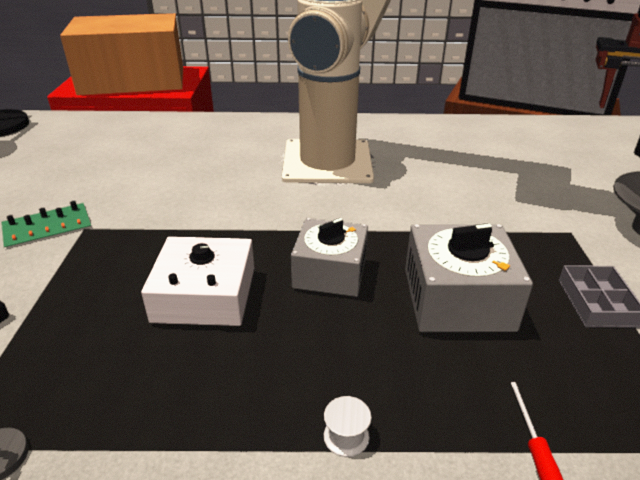

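Top view: the candidates are the large grey box's bar knob (180,218), a smaller look-alike (311,266) and the pale box's round knob (438,240). By size I choose (180,218). Its flag is near (154,193) and its white pointer is on the left at (160,217). Next is a close crop to check and measure.

```bash
python3 - <<'E'
from h import *
c=np.load('pics/top.npy',allow_pickle=True).item()
im=c['image'][:,:,::-1][165:275,125:245]
cv2.imwrite('pics/crop.png',cv2.resize(im,None,fx=5,fy=5,interpolation=cv2.INTER_CUBIC))
p=lambda n,u,v,z:print(n,ray(c,(u,v),z).round(4))
for n,u,v in [('tl',136,172.5),('tr',230,172.5),('br',228,267.5),('bl',131.5,267)]: p(n,u,v,.11)
p('disc',179.5,218.5,.114)
E
```

```text
tl [0.6011 0.2991 0.11  ]
tr [0.6043 0.1419 0.11  ]
br [0.446  0.1385 0.11  ]
bl [0.4435 0.2964 0.11  ]
disc [0.5245 0.2209 0.114 ]
```

View pics/crop.png

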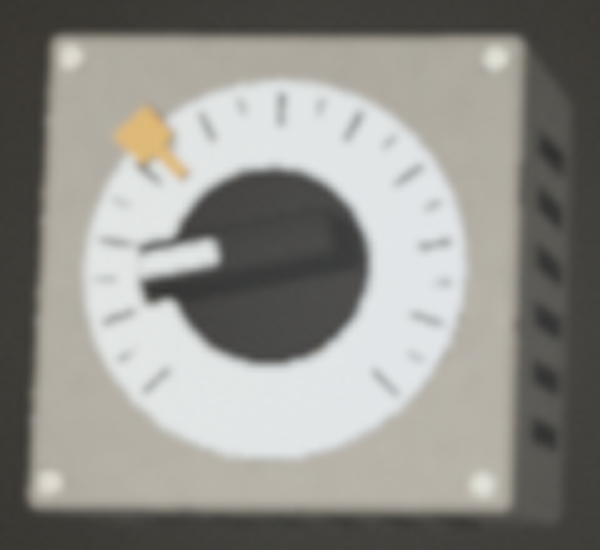

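```bash
python3 - <<'E'
from h import *
c=np.load('pics/top.npy',allow_pickle=True).item()
q=lambda u,v,z:ray(c,(125+u/5-.4,165+v/5-.4),z)
C=q(275,270,.114);A=q(140,260,.156);B=q(333,230,.156);T=q(183,175,.1155);O=q(133,122,.1155)
F=q(278,267,.122)
ang=lambda v:np.degrees(np.arctan2(v[1],v[0]))
print(C,F,(A+B)/2,np.linalg.norm(A-B),T,O)
print('bar',ang(A-B),'flag',ang(T-C),ang(O-C),ang(O-T),np.linalg.norm(T-C),np.linalg.norm(O-C))
s=observe();print(s['tcp_pos'],s['eef_rot'],s['joint_pos'])
E
```

```text
[0.5243278  0.22077138 0.114     ] [0.52420451 0.21750738 0.122     ] [0.52600843 0.22090068 0.156     ] 0.06060189735824554 [0.55508235 0.2524013  0.1155    ] [0.57249866 0.26998913 0.1155    ]
bar 100.1538021596066 flag 45.80391558632021 45.61588561319822 45.2807477497373 0.04414232508218907 0.06888446506845623
[0.19865592 0.59204074 0.22998004] [[-9.48028201e-01  3.18185943e-01 -4.84684223e-04]
 [ 3.18186311e-01  9.48027238e-01 -1.35157801e-03]
 [ 2.94407221e-05 -1.43555395e-03 -9.99998969e-01]] [ 1.22799915e+00  4.23751555e-01  1.63063249e+00  2.46971240e-06
  1.08864446e+00 -1.89825940e-02]
```

drive_tool(motion=[[15,-17,0,0,0,-0.05],[45,-51,0,0,0,-0.15],[80,-91,0,0,0,-0.26],[115,-131,0,0,0,-0.38],[150,-171,0,0,0,-0.5],[185,-211,0,0,0,-0.62],[220,-251,0,0,0,-0.74],[255,-290,0,0,0,-0.86],[285,-324,0,0,0,-0.96],[308,-351,0,0,0,-1.03],[326,-371,0,0,0,-1.072],[326,-371,0,0,0,-1.072],[326,-371,0,0,0,-1.072]], jaw=50, squeeze=20)

```text
t: 1.72
tcp_pos: [0.5241, 0.2211, 0.2305]
eef_rot: [[-0.173, 0.985, -0.001], [0.985, 0.173, -0.0], [0.0, -0.001, -1.0]]
contact_force: [0.3, 0.3, 0.4]
finger_gap: 0.0498
grasp_force: 0.0
```

```bash
python3 - <<'E'
from h import *
s=observe();c=snap('wrist','w1');print(s['t'],s['tcp_pos'],s['eef_rot'],s['joint_pos'])
np.save('pics/s1.npy',s,allow_pickle=True)
M=np.array(c['tool_from_camera']);R=np.array(s['eef_rot']);K=c['camera_matrix']
def px(P):
    t=R.T@(np.array(P)-s['tcp_pos']);q=M[:3,:3].T@(t-M[:3,3]);return (K@q/q[2])[:2].round(0)
C=np.array([.5245,.2208,0]);u=lambda a:np.array([np.cos(np.radians(a)),np.sin(np.radians(a)),0])
im=c['image'][:,:,::-1].copy()
for P in [C+.031*u(100.2)+[0,0,.156],C-.031*u(100.2)+[0,0,.156],C+.043*u(45.7)+[0,0,.1155],C+.069*u(45.7)+[0,0,.1155]]:
    p=px(P);print(p);cv2.circle(im,tuple(int(x) for x in p),3,(0,0,255),1)
cv2.imwrite('pics/w1m.png',im)
E
```

```text
1.725 [0.5241439  0.22108687 0.23049795] [[-1.73363948e-01  9.84857499e-01 -8.04977145e-04]
 [ 9.84857828e-01  1.73363896e-01 -1.34441295e-04]
 [ 7.14845585e-06 -8.16095316e-04 -9.99999667e-01]] [3.78150149e-01 3.41863456e-01 1.75569818e+00 1.99177306e-04
 1.04482876e+00 2.03805762e-01]
[326. 213.]
[326. 301.]
[372. 209.]
[402. 189.]
```

View pics/w1m.png

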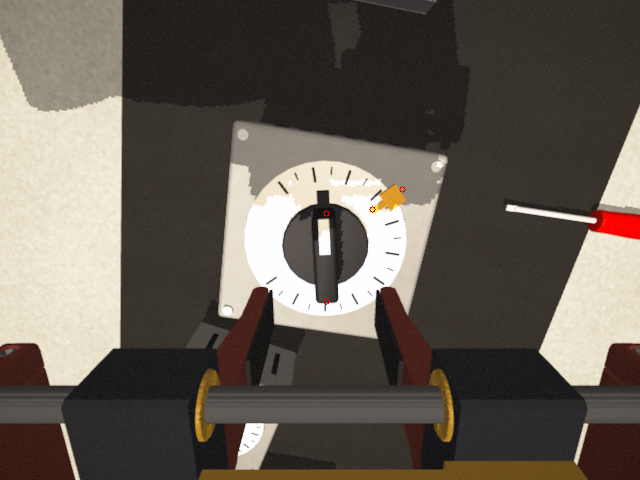

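The wrist view confirms the large bar knob. The bar runs from (324,213) to (327,302) between the fingers, with the pointer away from the gripper and the flag at (375,208)–(400,188). My predictions match to about 3 px, so I'm descending and gripping.

drive_tool(motion=[[0,0,-10,0,0,0],[0,0,-30,0,0,0],[0,0,-50,0,0,0],[0,0,-68,0,0,0],[0,0,-82,0,0,0],[0,0,-91,0,0,0],[0,0,-94,0,0,0],[0,0,-94,0,0,0]])

```text
t: 2.78
tcp_pos: [0.525, 0.2215, 0.1368]
eef_rot: [[-0.174, 0.985, 0.0], [0.985, 0.174, 0.0], [0.0, 0.0, -1.0]]
contact_force: [-0.1, 1.0, 0.3]
finger_gap: 0.0504
grasp_force: 0.0
```

drive_tool(motion=[[0,0,0,0,0,0],[0,0,0,0,0,0],[0,0,0,0,0,0],[0,0,0,0,0,0],[0,0,0,0,0,0],[0,0,0,0,0,0]], jaw=8, squeeze=15)

```text
t: 3.52
tcp_pos: [0.5248, 0.2215, 0.1368]
eef_rot: [[-0.174, 0.985, -0.0], [0.985, 0.174, -0.0], [-0.0, -0.0, -1.0]]
contact_force: [-1.0, -0.4, 2.7]
finger_gap: 0.016
grasp_force: 14.9
```

The bar is held with a 16 mm gap, as expected. Turning clockwise 54.3° (−0.948 rad).

drive_tool(motion=[[0,0,0,0,0,-0.04],[0,0,0,0,0,-0.12],[0,0,0,0,0,-0.22],[0,0,0,0,0,-0.32],[0,0,0,0,0,-0.42],[0,0,0,0,0,-0.52],[0,0,0,0,0,-0.62],[0,0,0,0,0,-0.72],[0,0,0,0,0,-0.81],[0,0,0,0,0,-0.89],[0,0,0,0,0,-0.93],[0,0,0,0,0,-0.948],[0,0,0,0,0,-0.948],[0,0,0,0,0,-0.948]])

```text
t: 5.28
tcp_pos: [0.526, 0.2211, 0.1368]
eef_rot: [[0.698, 0.716, 0.002], [0.716, -0.698, -0.0], [0.001, 0.002, -1.0]]
contact_force: [4.7, -3.3, -0.6]
finger_gap: 0.0162
grasp_force: 14.9
```

drive_tool(motion=[[0,0,0,0,0,0],[0,0,0,0,0,0],[0,0,0,0,0,0],[0,0,0,0,0,0],[0,0,10,0,0,0],[0,0,30,0,0,0],[0,0,55,0,0,0],[0,0,80,0,0,0],[0,0,94,0,0,0],[0,0,94,0,0,0],[0,0,94,0,0,0]], jaw=50)

```text
t: 6.65
tcp_pos: [0.5243, 0.2213, 0.2299]
eef_rot: [[0.698, 0.716, -0.001], [0.716, -0.698, -0.0], [-0.001, -0.001, -1.0]]
contact_force: [-0.7, 0.1, -0.5]
finger_gap: 0.05
grasp_force: 0.0
```

```bash
python3 - <<'E'
from h import *
s=observe();c=snap('wrist','w2');print(s['t'],s['tcp_pos'],s['finger_gap'],s['contact_force'])
cv2.imwrite('pics/w2c.png',cv2.resize(c['image'][130:350,200:460,::-1],None,fx=2.5,fy=2.5))
E
```

```text
6.65 [0.52431187 0.22132469 0.22989586] 0.05002297466652792 [-0.69272617  0.10349432 -0.50006491]
```

View pics/w2c.png

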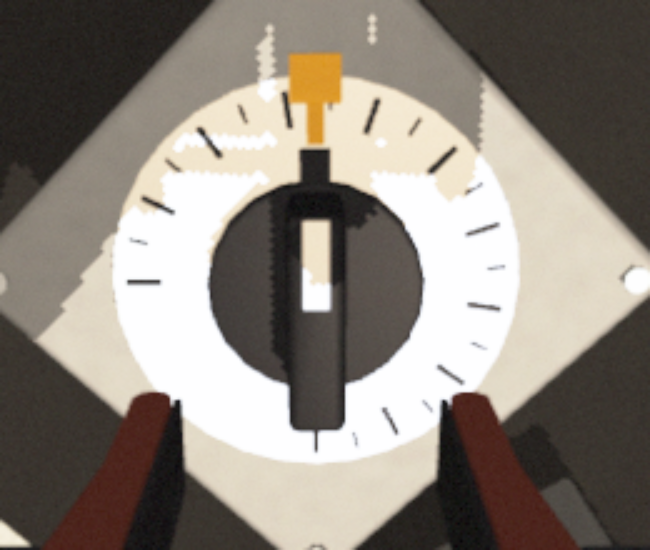

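The nose at (315,165) lines up with the flag tip at (315,140) in the crop, and the fingers are clear. Handing in.

```bash
python3 -c "
from workcell import *
print(finish_job())"
```

```text
the job is handed in; nothing more can be done
None
```

I turned the large bar knob clockwise about 54° to line its pointer up with the flag (confirmed in the wrist camera), let go and lifted clear, kept away from the small round knob, and handed the job in at about 6.7 s; the hand-in returned no verdict.

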